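Gauge a printed plug and sort it

ROBOT

A 6-joint arm with a two-finger parallel gripper is mounted at the origin on the work surface. World frame = base frame: x ahead of the robot, y to its left, z up, the work surface at z = 0. Lengths are in m, angles in rad, forces in N, time in s.
With the tool pointing down it reaches from about 0.275 to 0.75 m from the base axis. Payload 10.2 kg.
Tool frame: the origin (TCP) lies at the very end of the fingers, on their centre line; the grasp point (between the pads) lies 19 mm behind it; x points along the fingers, y is the direction in which the jaws open and shut, and the axes are right-handed (so a half turn about x gives the same grasp; the last joint's range is limited). The gripper opens to 85 mm and grips with 20 to 120 N. Pads are 22 mm wide; open, the fingers measure 114 mm over their backs; the gripper's body (76 mm by 85 mm) begins 54 mm behind the grasp point. The pads swing forward as they close: fully open they stand 13 mm farther back than shut.
Start: joints at [0.943, 0.313, 1.498, -0, 1.331, -0.223], TCP at [0.207, 0.483, 0.195] pointing down, gripper open.
Joint ranges: [-2.94, 2.94], [-0.97, 2.17], [0.19, 2.56], [-1.23, 4.37], [0.02, 3.11], [-2.88, 2.88]. Speed limits (rad/s): [2.39, 2.39, 3.01, 3.14, 3.14, 3.14].

INTERFACE

Orientations are given as a unit quaternion [w, x, y, z].
In Python, from workcell import ctrl, eyes gives the robot as it stands.
- The arm moves only by the tool carry_out, never from a script. Its argument "plan" is a list of rows, each an object of numbers: "x", "y", "z": the shift along the tool's x, y, z in m; "twist": the turn about the tool's x in degrees. A call has 1 to 20 rows; each row shifts and turns the pose as measured when the row begins, along the tool's axes as they then stand; what a row does not reach is not made up. A row lasts 1/12 s, in which the tool goes at most 41.7 mm and 7.16 degrees, less where a joint would pass 70% of its speed; a pose out of reach is approached as far as the arm can. A call with a gripper value outside its range is refused whole. "gripper" is the closure in counts, from 0 (fully open) to 255 (shut), set as the call begins (left out, the last holds). The fingers move at their own pace and stop on an object; "force" is the grip in N (left out, the last holds). Time passes only in rows, so rows that do not move let the fingers close. It gives the time, the measured TCP pose, the force and the opening at its end, in the units of the state.
- ctrl.get_state(): the state, without advancing time (a new reading comes with each control period).
- eyes.camera(name): name is "scene" or "top" or "wrist"; returns the picture (400x640x3 uint8, red, green, blue); there is no depth.
- eyes.camera_info(name): a dict with "fx", "fy", "cx", "cy" (pixels), "rvec" (rotation vector, rad) and "tvec" (3), from world to camera coordinates, as OpenCV has them. Camera axes: x right, y down, z forward; pixel columns grow to the right and rows downward; lengths in m; the calibration is good to about 2 mm. The wrist camera is an equidistant fisheye: a pixel r from the principal point sees the ray r / f radians off the axis. A picture is of the moment at which its call begins: read the wrist's pose just before it. camera_info takes no time and is no camera call; for the wrist camera it gives the pose at the moment of the call.
- ctrl.finish_job(): hands the job in, once; it reports no verdict.
The state is a dict: "clock": time; "q": joint angles; "joint_velocities": joint speeds; "joint_efforts": joint torques, N m; "tcp_pos": TCP position; "ee_rot": TCP orientation; "ft_force": force on the tool from outside, world axes, zero at the start; "wrist_torque": the same for the moment, N m; "grip_width": opening from 0.0 (shut) to 1.0 (fully open).
Only numpy, scipy, OpenCV 4.12 (cv2) and the standard library are available. Lean on these libraries where they do the work, as an engineer would, in place of code of your own. Each camera call takes 0.05 s, during which the arm holds its last target. There are 200 camera calls.

TASK

Take the orange plug out of the blue cup on the gauge stand and try its shank in the slot gauge on the same stand, lowering it upright without forcing it. If it goes down until its collar seats on the gauge, put it in the green half of the sorting tray; if its foot is stopped on top of the slot, put it in the red half. Leave the plug in the grey cup where it is.

Things in the scene. Friction and masses are not known exactly. Their poses are not given: they have to be found in the camera images.
- plug_1_center (a point): centre (half-way up) of an orange printed plug, 82 mm tall, 80 g: from the top a round knob 34 mm across, 40 mm tall (grip here), a collar 56 mm across, 6 mm thick, and a shank 36 mm long. The shank should be 22 mm across; on a faulty plug its foot is swollen to 44 mm, hidden while it stands in a cup. This point is 41 mm above the foot, 21 mm below the knob's centre. z up.
- plug_2_center (a point): centre of a second orange plug, looking the same, with the same sizes, point and axes. Either plug may be the faulty one. One stands upright in the stand's blue cup, the other in a separate grey waiting cup of the same size, its floor also 6 mm above the table.
- stand: fixed gauge stand: plate 250 x 110 x 6 mm (x, y, z). Origin on the table under its centre, z up. Blue cup at x = -60 mm, y = 0: 68 mm across, 58 inside, rim 40 and floor 6 mm above the table. Slot gauge: block 96 x 96 mm centred at x = +60 mm, y = 0, top 45 mm above the table; central slot 64 mm along x, 36 mm along y, 39 mm deep. Plug centre height: seated 50 mm, stopped 86 mm.
- tray: fixed sorting tray, 264 x 132 mm (x, y), walls 45 mm high and 4 mm thick, floor 4 mm above the table. Origin on the table under its centre, z up. Two square open halves, 124 mm inside: green centred at x = -66 mm (nearer the robot), red at x = +66 mm.
Things that resemble listed ones, but are neither listed nor needed, are in the scene too. What is shaped like the part that bears plug_1_center but pink or yellow is not meant.

How it is judged:
On the way:
1. the plug from the blue cup is tried upright in the slot gauge: seated to its collar, or stopped with its foot on the gauge's top (((x of plug_1_center in the frame of stand between 0.03 and 0.09 m and y of plug_1_center in the frame of stand between -0.016 and 0.016 m and height (world z) of plug_1_center below 0.056 m and angle between plug_1_center's own z axis and vertical below 0.2 rad and horizontal distance between plug_2_center and stand above 0.13 m) or (x of plug_2_center in the frame of stand between 0.03 and 0.09 m and y of plug_2_center in the frame of stand between -0.016 and 0.016 m and height (world z) of plug_2_center below 0.092 m and contact force between plug_2 and stand above 0.3 N and angle between plug_2_center's own z axis and vertical below 0.2 rad and horizontal distance between plug_1_center and stand above 0.13 m))), for 0.1 s.
At the end, for the whole second after the job is handed in: The tried plug rests released in the tray: green half if it seated, red if it was stopped (centre within 62 mm of that half's centre along both tray axes, under 70 mm above the table). The other plug still stands in the grey cup, moved under 20 mm, tilted under 0.25 rad (((x of plug_1_center in the frame of tray between -0.128 and -0.004 m and y of plug_1_center in the frame of tray between -0.062 and 0.062 m and height (world z) of plug_1_center below 0.07 m and linear speed of plug_1 below 0.05 m/s and horizontal distance between plug_2_center and stand above 0.13 m and distance of plug_2_center from where it was at the start of the episode below 0.02 m and angle between plug_2_center's own z axis and vertical below 0.25 rad) or (x of plug_2_center in the frame of tray between 0.004 and 0.128 m and y of plug_2_center in the frame of tray between -0.062 and 0.062 m and height (world z) of plug_2_center below 0.07 m and linear speed of plug_2 below 0.05 m/s and horizontal distance between plug_1_center and stand above 0.13 m and distance of plug_1_center from where it was at the start of the episode below 0.02 m and angle between plug_1_center's own z axis and vertical below 0.25 rad))); the robot touches nothing.
It fails at once if a plug is forced against the gauge stand with more than 60 N (contact force between any of plug_1, plug_2 and stand above 60 N).
It also fails if it takes over 42 s, if anything falls off the work surface, if the arm or the gripper's body presses on something with over 40 N, if the wrist force passes 120 N, or if a joint passes its speed limit or range.

## Working session

There is one attempt and no reset: what is moved stays moved. The work goes in short steps, Python scripts to look and compute and a tool call to move; the robot and the scene stay as the last step left them, time stands still between calls to the robot, and variables do not carry over. Pictures are saved under pics/ and viewed, about 8 in all and at most 12, crops included, and the job is handed in when it is done.

Besides the shell and the picture viewer there is one more tool, called after "Call:" as name(argument=value, ...), one argument or row to a line, values as JSON. carry_out: Moves the arm, as the interface text tells. Its arguments: {"type":"object","properties":{"plan":{"type":"array"},"gripper":{"type":"number"},"force":{"type":"number"}},"required":["plan"]}

```bash
mkdir -p pics; cat > h.py <<'E'
import numpy as np, cv2
from workcell import ctrl, eyes
def ray(name,uv,info=None):
    i=info or eyes.camera_info(name); R=cv2.Rodrigues(np.array(i["rvec"],float))[0]; t=np.array(i["tvec"],float).ravel()
    p=np.array([(uv[0]-i["cx"])/i["fx"],(uv[1]-i["cy"])/i["fy"]])
    if name=="wrist":
        r=np.linalg.norm(p); d=np.array([*(p/r*np.sin(r) if r>0 else p),np.cos(r)])
    else: d=np.array([*p,1.])
    return -R.T@t, R.T@d
def onz(name,uv,z,info=None):
    o,d=ray(name,uv,info); return (o+d*(z-o[2])/d[2])
def snap(name,f):
    im=eyes.camera(name); cv2.imwrite(f"pics/{f}.png",im[:,:,::-1]); return im
E
python3 - <<'E'
from h import *
snap("top","top1"); snap("scene","scene1")
for n in("top","scene"): print(eyes.camera_info(n), ray(n,(320,200)))
s=ctrl.get_state(); print(s)
E
```

```text
{'fx': 485.1338855640369, 'fy': 485.1338855640369, 'cx': 319.58146086767147, 'cy': 205.53033884450687, 'rvec': array([ 2.20338696, -2.17404769,  0.09064257]), 'tvec': array([0.05461085, 0.47926572, 1.09971088])} (array([0.39680597, 0.07125453, 1.13115419]), array([ 0.08451117, -0.00985986, -0.99643933]))
{'fx': 361.23333715328164, 'fy': 361.23333715328164, 'cx': 322.5916532774664, 'cy': 200.18492566138528, 'rvec': array([ 1.91275004,  1.44084083, -0.67479607]), 'tvec': array([-0.18600346, -0.23618177,  1.08012075])} (array([ 0.98362113, -0.06676204,  0.53392158]), array([-0.72843744,  0.17889848, -0.66138186]))
{'clock': 0.1, 'q': array([ 9.42573149e-01,  3.13353963e-01,  1.49836658e+00,  6.53036725e-06,
        1.33102235e+00, -2.23391161e-01]), 'joint_velocities': array([-2.70623433e-04,  1.67652305e-04, -2.70788408e-03,  6.09177931e-05,
        1.71609889e-03, -1.05499004e-03]), 'joint_efforts': array([ 7.66403737e-04, -4.12907803e+01, -2.60143930e+01, -2.57577876e-04,
        3.04252171e-03,  7.40357314e-05]), 'tcp_pos': array([0.20661613, 0.48233023, 0.19491079]), 'ee_rot': array([ 0.69250005,  0.14178543,  0.69284009, -0.14252429]), 'ft_force': array([ 0.21885821, -0.85087397, -0.01230301]), 'wrist_torque': array([0.00574088, 0.00851996, 0.05028481]), 'grip_width': 0.9996985296107079}
```

View pics/top1.png

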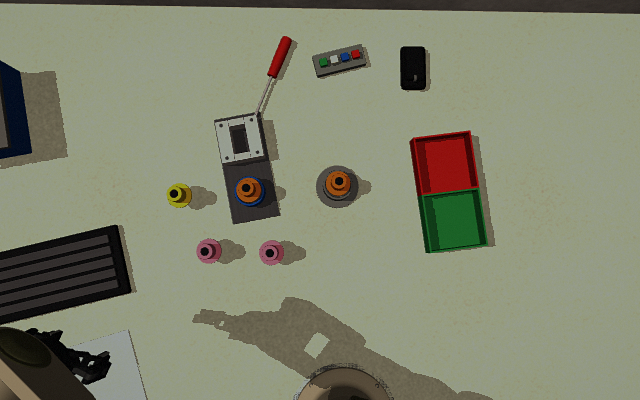

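View pics/scene1.png

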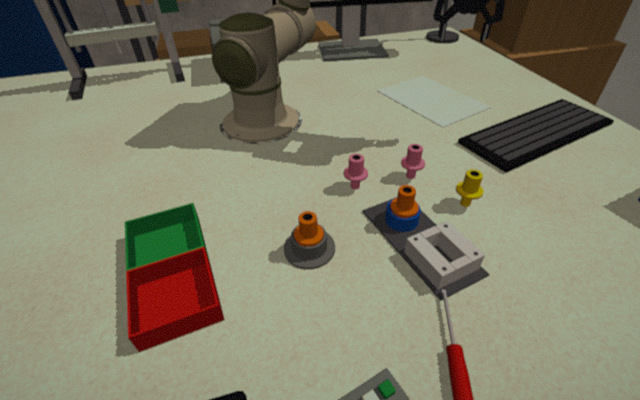

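The top view shows the blue-cup plug at about (250,190), the grey-cup plug at (338,184), the gauge slot at (240,138), and the tray with red at (445,165) and green at (453,220). The scene view agrees with this layout.

```bash
python3 - <<'E'
from h import *
im=cv2.imread("pics/top1.png"); hsv=cv2.cvtColor(im,cv2.COLOR_BGR2HSV); I=eyes.camera_info("top")
def rect(m,z,n,k=2):
    c=sorted(cv2.findContours(m.astype(np.uint8),0,cv2.CHAIN_APPROX_NONE)[0],key=cv2.contourArea)[::-1][:k]
    for q in c:
        w=np.array([onz("top",p,z,I)[:2] for p in q[:,0].astype(float)],np.float32)*1000
        print(n,cv2.contourArea(q),cv2.boundingRect(q),cv2.minAreaRect(w),'circ',cv2.minEnclosingCircle(w))
H,S,V=hsv[...,0],hsv[...,1],hsv[...,2]
roi=np.zeros(H.shape,bool); roi[100:240,205:290]=1
rect((S<45)&(V>140)&roi,.045,'block',2)
ys=slice(118,160)
sl=np.zeros(H.shape,bool); sl[118:158,222:258]=1
rect((V<110)&sl,.045,'slot(top)',2)
rect((V<110)&roi,.006,'plate')
rect((H>100)&(H<130)&(S>120)&roi,.04,'bluecup')
rect((H>4)&(H<20)&(S>150)&(V>100)&(np.arange(640)[None]<380)&(np.arange(640)[None]>200)&(np.arange(400)[:,None]<240),.045,'orange',2)
t=np.zeros(H.shape,bool); t[100:280,380:520]=1
rect(((H>170)|(H<4))&(S>150)&t,.045,'red',1); rect((H>50)&(H<80)&(S>150)&t,.045,'green',1)
crop=cv2.resize(im[100:260,200:380],None,fx=4,fy=4,interpolation=cv2.INTER_CUBIC)[:600]; cv2.imwrite("pics/crop1.png",crop)
E
```

```text
block 3715.5 (205, 100, 58, 140) ((557.2650146484375, 256.1184387207031), (316.6012878417969, 128.58863830566406), 1.7323601245880127) circ ((556.3656005859375, 285.8555908203125), 160.71163940429688)
block 953.0 (242, 165, 48, 75) ((483.01513671875, 182.48004150390625), (166.60955810546875, 104.89348602294922), 1.0103286504745483) circ ((483.2638244628906, 180.1866455078125), 97.0567626953125)
slot(top) 423.0 (229, 122, 21, 32) ((627.312744140625, 246.5408935546875), (67.60449981689453, 37.07265853881836), 11.825687408447266) circ ((628.0308227539062, 244.2039794921875), 37.239479064941406)
slot(top) 13.0 (222, 118, 15, 3) ((670.5822143554688, 269.51495361328125), (4.612846374511719, 31.729999542236328), 0.8961461186408997) circ ((670.7734375, 269.5179748535156), 16.00551414489746)
plate 3705.5 (214, 100, 72, 124) ((581.1697998046875, 223.82159423828125), (275.7288513183594, 136.8740692138672), 12.015771865844727) circ ((581.7010498046875, 223.39637756347656), 150.43699645996094)
plate 423.0 (229, 122, 21, 32) ((635.5894165039062, 252.83477783203125), (70.03192901611328, 38.40381622
[... 380 characters left out ...]
9883, 51.88376235961914), 0.6914595365524292) circ ((528.1419677734375, 21.431331634521484), 27.905323028564453)
orange 432.0 (236, 178, 25, 24) ((510.4046936035156, 222.58428955078125), (52.8415412902832, 52.29103088378906), 45.959716796875) circ ((510.3154296875, 222.66580200195312), 27.50661849975586)
red 3429.0 (410, 131, 69, 65) ((578.11962890625, -218.68710327148438), (132.16917419433594, 141.36962890625), 8.1254301071167) circ ((577.3206787109375, -218.48431396484375), 94.2437744140625)
green 3490.0 (418, 188, 70, 65) ((447.93914794921875, -237.64312744140625), (130.6148223876953, 139.68365478515625), 8.261149406433105) circ ((447.966552734375, -237.37696838378906), 93.68841552734375)
```

View pics/crop1.png

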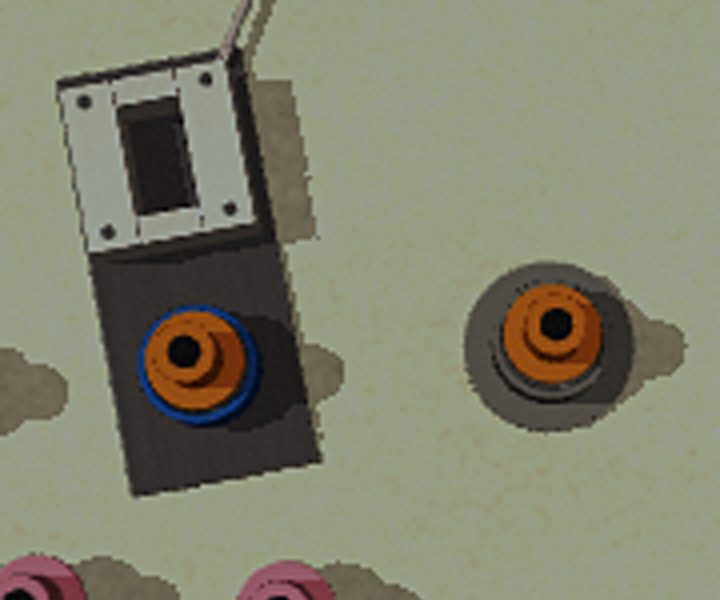

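```bash
cat >> h.py <<'E'
from scipy.spatial.transform import Rotation as Ro
def togo(target,jaw_deg=None):
    s=ctrl.get_state(); w,x,y,z=s["ee_rot"]; R=Ro.from_quat([x,y,z,w]).as_matrix()
    print("t",round(s["clock"],2),"tcp",s["tcp_pos"].round(4),"F",s["ft_force"].round(1),"grip",round(s["grip_width"],3),"q6",s["q"][5].round(2))
    print("tool axes x,y:",R[:,0].round(3),R[:,1].round(3))
    tw=0
    if jaw_deg is not None:
        a=np.deg2rad(jaw_deg); d=R.T@np.array([np.cos(a),np.sin(a),0]); tw=np.arctan2(d[2],d[1])
        tw=(tw+np.pi/2)%np.pi-np.pi/2
    d=np.array(target)-s["tcp_pos"]; print("shift before twist mm",(R.T@d*1000).round(1),"twist",np.rad2deg(tw).round(1))
    R2=R@Ro.from_rotvec([tw,0,0]).as_matrix(); print("shift after twist mm",(R2.T@d*1000).round(1))
E
python3 - <<'E'
from h import *
I=eyes.camera_info("top")
im=cv2.imread("pics/top1.png"); g=im.max(2)
for n,(u,v) in dict(b=(246,188),g=(339,181)).items():
    m=g[v-8:v+9,u-8:u+9]<60; y,x=np.nonzero(m); print(n,m.sum(),x.mean()+u-8,y.mean()+v-8,onz("top",(x.mean()+u-8,y.mean()+v-8),.088,I).round(4))
togo([.508,.221,.2],102)
E
```

```text
b 80 247.35 189.2125 [0.5065 0.218  0.088 ]
g 65 338.84615384615387 181.58461538461538 [0.5258 0.0207 0.088 ]
t 0.1 tcp [0.2066 0.4823 0.1949] F [ 0.2 -0.9 -0. ] grip 1.0 q6 -0.22
tool axes x,y: [-0.001 -0.001 -1.   ] [ 0.394  0.919 -0.001]
shift before twist mm [  -5.1 -121.5  380. ] twist -35.2
shift after twist mm [  -5.1 -318.3  240.5]
```

Call:
carry_out(
  plan=[
    {"twist": -7},
    {"twist": -7},
    {"twist": -7},
    {"twist": -7},
    {"twist": -7},
    {"y": -0.032, "z": 0.024},
    {"y": -0.032, "z": 0.024},
    {"y": -0.032, "z": 0.024},
    {"y": -0.032, "z": 0.024},
    {"y": -0.032, "z": 0.024},
    {"y": -0.032, "z": 0.024},
    {"y": -0.032, "z": 0.024},
    {"y": -0.032, "z": 0.024},
    {"y": -0.032, "z": 0.024},
    {"y": -0.032, "z": 0.024},
  ],
  gripper=0,
  force=40,
)

```text
invalid input
```

```bash
python3 - <<'E'
from h import *
togo([.5065,.219,.15],102)
print(eyes.camera_info("wrist")); snap("wrist","w1")
E
```

```text
t 0.1 tcp [0.2066 0.4823 0.1949] F [ 0.2 -0.9 -0. ] grip 1.0 q6 -0.22
tool axes x,y: [-0.001 -0.001 -1.   ] [ 0.394  0.919 -0.001]
shift before twist mm [  45.  -123.9  379.4] twist -35.2
shift after twist mm [  45.  -319.9  238.6]
{'fx': 309.70691628693146, 'fy': 309.70691628693146, 'cx': 319.49123319614614, 'cy': 200.49834119997854, 'rvec': array([-2.42459209, -1.59820387, -0.22066025]), 'tvec': array([-0.52524672, -0.03490025,  0.37782317])}
```

View pics/w1.png

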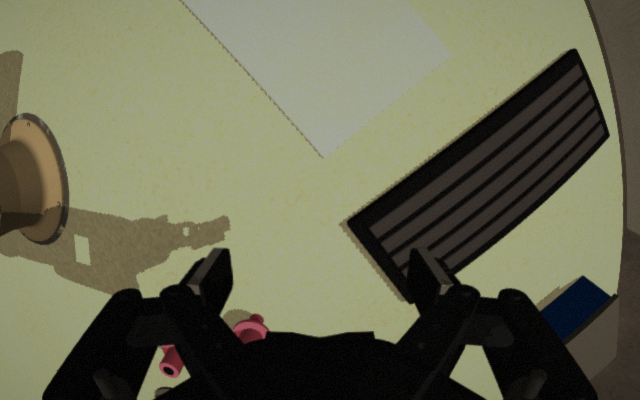

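The move was refused, so the wrist picture (4 viewed so far) only shows the start pose. I'll give all four keys in each row.

Call:
carry_out(
  plan=[
    {"x": 0, "y": 0, "z": 0, "twist": -7},
    {"x": 0, "y": 0, "z": 0, "twist": -7},
    {"x": 0, "y": 0, "z": 0, "twist": -7},
    {"x": 0, "y": 0, "z": 0, "twist": -7},
    {"x": 0, "y": 0, "z": 0, "twist": -7},
    {"x": 0, "y": -0.032, "z": 0.024, "twist": 0},
    {"x": 0, "y": -0.032, "z": 0.024, "twist": 0},
    {"x": 0, "y": -0.032, "z": 0.024, "twist": 0},
    {"x": 0, "y": -0.032, "z": 0.024, "twist": 0},
    {"x": 0, "y": -0.032, "z": 0.024, "twist": 0},
    {"x": 0, "y": -0.032, "z": 0.024, "twist": 0},
    {"x": 0, "y": -0.032, "z": 0.024, "twist": 0},
    {"x": 0, "y": -0.032, "z": 0.024, "twist": 0},
    {"x": 0, "y": -0.032, "z": 0.024, "twist": 0},
    {"x": 0, "y": -0.032, "z": 0.024, "twist": 0},
  ],
  gripper=0,
  force=40,
)

```text
clock: 1.4
tcp_pos: [0.5184, 0.2179, 0.1914]
ee_rot: [0.7, -0.086, 0.704, 0.084]
ft_force: [-0.0, 0.2, -1.2]
grip_width: 0.998
```

```bash
python3 - <<'E'
from h import *
togo([.5065,.219,.15],102)
E
```

```text
t 1.4 tcp [0.5184 0.2179 0.1914] F [-0.   0.2 -1.2] grip 0.998 q6 -1.62
tool axes x,y: [-0.006 -0.003 -1.   ] [-0.239  0.971 -0.002]
shift before twist mm [ 41.5   4.  -11. ] twist 1.8
shift after twist mm [ 41.5   3.6 -11.1]
```

Call:
carry_out(
  plan=[
    {"x": 0.02, "y": 0.002, "z": -0.006, "twist": 1.8},
    {"x": 0.02, "y": 0.002, "z": -0.005, "twist": 0},
    {"x": 0, "y": 0, "z": 0, "twist": 0},
  ],
)

```text
clock: 1.65
tcp_pos: [0.5126, 0.2122, 0.1492]
ee_rot: [0.702, -0.071, 0.705, 0.069]
ft_force: [-0.7, 0.0, -0.8]
grip_width: 1.0
```

```bash
python3 - <<'E'
from h import *
togo([.5065,.219,.15],102)
I=eyes.camera_info("wrist"); im=snap("wrist","w2"); np.save("w2.npy",im)
import pickle; pickle.dump(I,open("w2.pkl","wb"))
E
```

```text
t 1.65 tcp [0.5126 0.2122 0.1492] F [-0.7  0.  -0.8] grip 1.0 q6 -1.58
tool axes x,y: [-0.005 -0.004 -1.   ] [-0.197  0.98  -0.003]
shift before twist mm [-0.8  7.9 -4.6] twist -0.6
shift after twist mm [-0.8  7.9 -4.5]
```

View pics/w2.png

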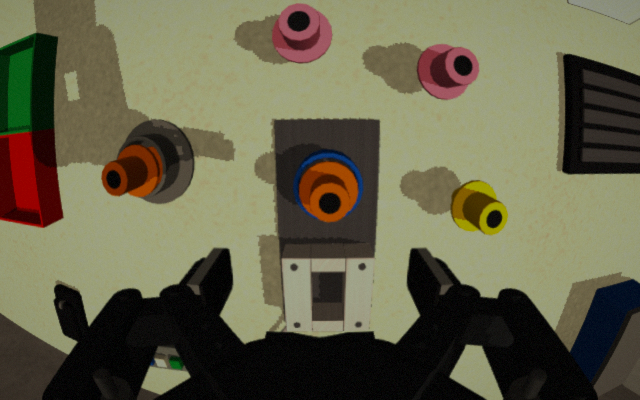

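Wrist view: knob hole near (330,203), collar centre near (329,190), and the slot from about (313,271) to (344,330), all in line. Next I'll measure these.

```bash
python3 - <<'E'
from h import *
import pickle
I=pickle.load(open("w2.pkl","rb")); im=np.load("w2.npy")[:,:,::-1].copy(); hsv=cv2.cvtColor(im,cv2.COLOR_BGR2HSV); g=im.max(2)
m=np.zeros(g.shape,bool); m[185:225,310:350]=1
y,x=np.nonzero((g<45)&m); print("hole",x.mean(),y.mean(),len(x),onz("wrist",(x.mean(),y.mean()),.088,I).round(4))
H,S,V=cv2.split(hsv); r=np.zeros(g.shape,bool); r[120:240,280:390]=1
def fit(mask,z,n):
    c=max(cv2.findContours(mask.astype(np.uint8),0,cv2.CHAIN_APPROX_NONE)[0],key=cv2.contourArea)
    w=np.array([onz("wrist",p,z,I)[:2] for p in c[:,0].astype(float)],np.float32)*1000
    print(n,cv2.boundingRect(c),cv2.minAreaRect(w),cv2.minEnclosingCircle(w))
b=np.zeros(g.shape,bool); b[120:185]=1
fit((H>4)&(H<20)&(S>140)&r,.048,"orange")
s=np.zeros(g.shape,bool); s[262:331,305:350]=1
fit((V<120)&s,.045,"slot")
t=np.zeros(g.shape,bool); t[100:345,260:390]=1
fit((V>150)&(S<60)&t,.045,"block")
c=im[100:340,230:430]; cv2.imwrite("pics/w2c.png",cv2.resize(c,None,fx=2.5,fy=2.5))
E
```

```text
hole 329.2 202.6676923076923 325 [0.5117 0.2202 0.088 ]
orange (299, 161, 59, 62) ((510.9128723144531, 220.0723114013672), (55.697261810302734, 55.57435607910156), 58.32666015625) ((512.6235961914062, 220.18930053710938), 29.7702579498291)
slot (311, 265, 35, 66) ((630.7410888671875, 245.13742065429688), (86.06278991699219, 36.25334167480469), 11.65981674194336) ((629.2620849609375, 252.56163024902344), 44.18319320678711)
block (282, 259, 61, 73) ((630.8778686523438, 229.52407836914062), (94.45082092285156, 63.00475311279297), 11.83178997039795) ((630.7864379882812, 229.11814880371094), 55.71229553222656)
```

Call:
carry_out(
  plan=[
    {"x": 0, "y": 0.004, "z": 0, "twist": -0.6},
    {"x": 0, "y": 0.004, "z": 0, "twist": 0},
    {"x": 0.025, "y": 0, "z": 0, "twist": 0},
    {"x": 0.025, "y": 0, "z": 0, "twist": 0},
    {"x": 0, "y": 0, "z": 0, "twist": 0},
    {"x": 0, "y": 0, "z": 0, "twist": 0},
  ],
)

```text
clock: 2.2
tcp_pos: [0.5142, 0.2253, 0.1074]
ee_rot: [0.706, -0.077, 0.7, 0.075]
ft_force: [0.3, 0.4, 0.6]
grip_width: 1.001
```

```bash
python3 - <<'E'
from h import *
togo([.511,.220,.056],101.8)
E
```

```text
t 2.2 tcp [0.5142 0.2253 0.1074] F [0.3 0.4 0.6] grip 1.001 q6 -1.58
tool axes x,y: [ 0.009 -0.001 -1.   ] [-0.214  0.977 -0.003]
shift before twist mm [51.4 -4.3 -4.7] twist 0.6
shift after twist mm [51.4 -4.4 -4.7]
```

Call:
carry_out(
  plan=[
    {"x": 0.017, "y": -0.004, "z": -0.004, "twist": 0.5},
    {"x": 0, "y": 0, "z": 0, "twist": 0},
    {"x": 0.017, "y": 0, "z": 0, "twist": 0},
    {"x": 0, "y": 0, "z": 0, "twist": 0},
  ],
)

```text
clock: 2.53
tcp_pos: [0.5144, 0.2229, 0.0802]
ee_rot: [0.71, -0.074, 0.697, 0.074]
ft_force: [-0.7, 0.3, -0.9]
grip_width: 0.996
```

```bash
python3 - <<'E'
from h import *
togo([.511,.220,.056],101.8)
E
```

```text
t 2.53 tcp [0.5144 0.2229 0.0802] F [-0.7  0.3 -0.9] grip 0.996 q6 -1.58
tool axes x,y: [ 0.018  0.001 -1.   ] [-0.208  0.978 -0.003]
shift before twist mm [24.2 -2.  -4.3] twist 0.2
shift after twist mm [24.2 -2.1 -4.3]
```

Call:
carry_out(
  plan=[
    {"x": 0.015, "y": -0.002, "z": -0.004, "twist": 0},
    {"x": 0.01, "y": 0, "z": 0, "twist": 0},
    {"x": 0, "y": 0, "z": 0, "twist": 0},
  ],
)

```text
clock: 2.78
tcp_pos: [0.5146, 0.2216, 0.0607]
ee_rot: [0.713, -0.074, 0.694, 0.074]
ft_force: [-0.3, 0.5, -0.3]
grip_width: 1.001
```

```bash
python3 - <<'E'
from h import *
togo([.511,.220,.056],101.8)
E
```

```text
t 2.78 tcp [0.5146 0.2216 0.0607] F [-0.3  0.5 -0.3] grip 1.001 q6 -1.58
tool axes x,y: [ 0.026  0.003 -1.   ] [-0.209  0.978 -0.003]
shift before twist mm [ 4.6 -0.8 -4. ] twist 0.3
shift after twist mm [ 4.6 -0.8 -4. ]
```

Call:
carry_out(
  plan=[
    {"x": 0.003, "y": -0.001, "z": -0.004, "twist": 0},
  ],
)

```text
clock: 2.87
tcp_pos: [0.5122, 0.2203, 0.0592]
ee_rot: [0.713, -0.074, 0.693, 0.075]
ft_force: [-0.1, 0.4, -0.1]
grip_width: 1.001
```

Call:
carry_out(
  plan=[
    {"x": 0, "y": 0, "z": 0, "twist": 0},
    {"x": 0, "y": 0, "z": 0, "twist": 0},
    {"x": 0, "y": 0, "z": 0, "twist": 0},
    {"x": 0, "y": 0, "z": 0, "twist": 0},
    {"x": 0, "y": 0, "z": 0, "twist": 0},
    {"x": 0, "y": 0, "z": 0, "twist": 0},
    {"x": 0, "y": 0, "z": 0, "twist": 0},
    {"x": 0, "y": 0, "z": 0, "twist": 0},
  ],
  gripper=255,
  force=50,
)

```text
clock: 3.53
tcp_pos: [0.5134, 0.2207, 0.0625]
ee_rot: [0.715, -0.074, 0.691, 0.075]
ft_force: [-0.3, 0.4, -0.7]
grip_width: 0.0
```

```bash
python3 - <<'E'
from h import *
togo([.627,.245,.125],101.8)
E
```

```text
t 3.53 tcp [0.5134 0.2207 0.0625] F [-0.3  0.4 -0.7] grip 0.0 q6 -1.58
tool axes x,y: [ 0.033  0.004 -0.999] [-0.21   0.978 -0.003]
shift before twist mm [-58.6  -0.3 118.2] twist 0.3
shift after twist mm [-58.6   0.4 118.2]
```

The gripper shut fully, so it missed the knob. I'll look before moving again.

```bash
python3 - <<'E'
from h import *
w=snap("wrist","w3"); s=snap("scene","s3")
a=cv2.resize(w[100:400,180:480],(400,400)); b=cv2.resize(s[130:310,330:510],(400,400),interpolation=cv2.INTER_CUBIC)
cv2.imwrite("pics/m3.png",np.hstack([a,b])[:,:,::-1])
E
```

```text
(no output)
```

View pics/m3.png

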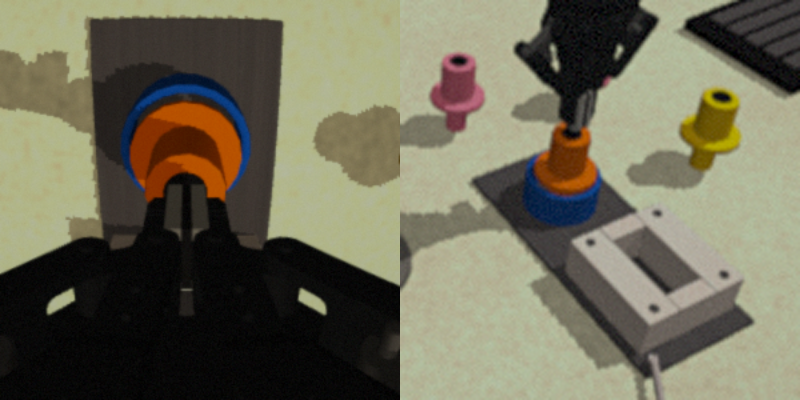

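```bash
python3 - <<'E'
from h import *
Is=eyes.camera_info("scene"); Iw=eyes.camera_info("wrist")
def tri(ps,pw):
    o1,d1=ray("scene",ps,Is); o2,d2=ray("wrist",pw,Iw)
    d1/=np.linalg.norm(d1); d2/=np.linalg.norm(d2)
    t=np.linalg.lstsq(np.c_[d1,-d2],o2-o1,rcond=None)[0]; a=o1+t[0]*d1;b=o2+t[1]*d2; return ((a+b)/2).round(4),(np.linalg.norm(a-b)).round(4)
print("tip",tri((408.7,189.4),(318.7,233.5)))
for z in(.06,.075,.09,.1): print(z,onz("scene",(408.7,189.4),z,Is).round(3),onz("wrist",(318.7,233.5),z,Iw).round(3))
s=ctrl.get_state(); R=cv2.Rodrigues(Iw["rvec"])[0]; print("cam pos",(-R.T@Iw["tvec"].ravel()).round(4),R[2].round(3),"q",s["q"].round(3))
w,x,y,z=s["ee_rot"]; T=Ro.from_quat([x,y,z,w]).as_matrix(); print("cam in tool",(T.T@(-R.T@Iw["tvec"].ravel()-s["tcp_pos"])).round(4))
im=cv2.imread("pics/top1.png")
im=cv2.imread("pics/s3.png"); cv2.imwrite("pics/s3c.png",cv2.resize(im[150:240,365:455],(600,600),interpolation=cv2.INTER_CUBIC))
E
```

```text
tip (array([0.5085, 0.2227, 0.0848]), np.float64(0.0074))
0.06 [0.483 0.243 0.06 ] [0.518 0.221 0.06 ]
0.075 [0.498 0.233 0.075] [0.511 0.22  0.075]
0.09 [0.514 0.223 0.09 ] [0.505 0.219 0.09 ]
0.1 [0.525 0.217 0.1  ] [0.5   0.218 0.1  ]
cam pos [0.4405 0.2057 0.2382] [ 0.297  0.062 -0.953] q [ 0.198  0.504  1.589 -0.003  1.015 -1.583]
cam in tool [-1.781e-01  1.000e-04 -6.850e-02]
```

View pics/s3c.png

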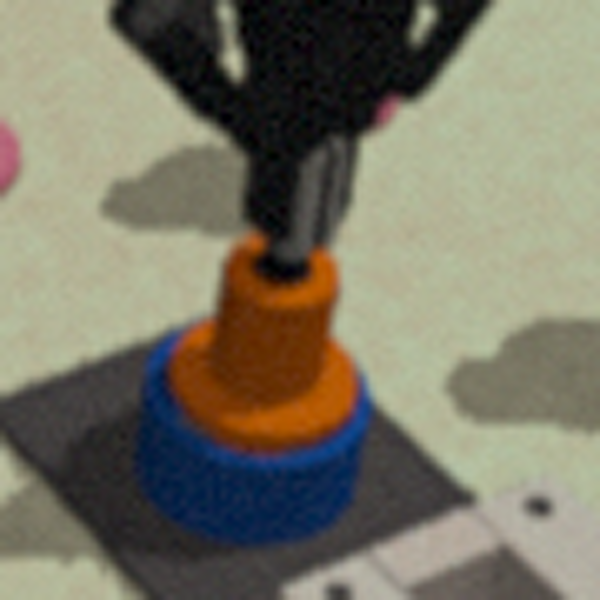

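```bash
python3 - <<'E'
from h import *
import pickle
def cit(I,p,q):
    w,x,y,z=q; T=Ro.from_quat([x,y,z,w]).as_matrix(); R=cv2.Rodrigues(np.array(I["rvec"]))[0]; return (T.T@(-R.T@np.array(I["tvec"]).ravel()-p)).round(4),(R@T).round(3)[2]
print(cit(dict(rvec=[-2.42459209,-1.59820387,-0.22066025],tvec=[-0.52524672,-0.03490025,0.37782317]),np.array([.20661613,.48233023,.19491079]),[.69250005,.14178543,.69284009,-.14252429]))
s=ctrl.get_state(); I=eyes.camera_info("wrist"); print(cit(I,s["tcp_pos"],s["ee_rot"]),s["clock"],s["tcp_pos"],s["q"])
# table-scale check: where do known objects appear with the wrist camera now
im=cv2.imread("pics/w3.png"); hsv=cv2.cvtColor(im,cv2.COLOR_BGR2HSV);H,S,V=cv2.split(hsv)
m=((V<90)&(S<80)).astype(np.uint8)
# plate top edge corners from crop: (88,18),(282,22) -> full
for p in((88,18),(282,22)):
    print(onz("wrist",(180+p[0]*.75,100+p[1]*.75),.006,I).round(4))
I2=pickle.load(open("w2.pkl","rb"))
for p in((274,120),(380,120)): print("w2",onz("wrist",p,.006,I2).round(4))
for p in((232,223),(279,215)): print("top",onz("top",p,.006).round(4))
E
```

```text
(array([-0.1781,  0.0004, -0.0687]), array([0.962, 0.001, 0.272]))
(array([-1.781e-01,  1.000e-04, -6.850e-02]), array([0.962, 0.001, 0.272])) 3.6333 [0.51337675 0.22069694 0.0625214 ] [ 0.19752656  0.50401513  1.58895729 -0.00259435  1.01542722 -1.58340956]
[0.4573 0.1523 0.006 ]
[0.4366 0.26   0.006 ]
w2 [0.4583 0.1534 0.006 ]
w2 [0.4362 0.2611 0.006 ]
top [0.436  0.2632 0.006 ]
top [0.456  0.1548 0.006 ]
```

Call:
carry_out(
  plan=[
    {"x": -0.02, "y": 0, "z": 0, "twist": 0},
    {"x": -0.02, "y": 0, "z": 0, "twist": 0},
    {"x": 0, "y": 0, "z": 0, "twist": 0},
  ],
)

```text
clock: 3.88
tcp_pos: [0.5112, 0.2203, 0.1026]
ee_rot: [0.714, -0.074, 0.693, 0.075]
ft_force: [0.0, 0.4, 0.0]
grip_width: -0.001
```

```bash
python3 - <<'E'
from h import *
togo([.511,.220,.056],101.8)
w=snap("wrist","w4"); s=snap("scene","s4"); t=snap("top","t4")
Is=eyes.camera_info("scene"); Iw=eyes.camera_info("wrist"); st=ctrl.get_state()
p=st["tcp_pos"]
ps=cv2.projectPoints(p.reshape(1,3),np.array(Is["rvec"]),np.array(Is["tvec"]),np.array([[Is["fx"],0,Is["cx"]],[0,Is["fy"],Is["cy"]],[0,0,1]]),None)[0].ravel()
c=cv2.Rodrigues(np.array(Iw["rvec"]))[0]@p+np.array(Iw["tvec"]).ravel(); th=np.arctan2(np.hypot(c[0],c[1]),c[2]); pw=np.array([Iw["cx"],Iw["cy"]])+Iw["fx"]*th*c[:2]/np.hypot(c[0],c[1])
print("tcp proj scene",ps.round(1),"wrist",pw.round(1))
for im,q in((s,ps),(w,pw)): cv2.drawMarker(im,tuple(int(round(v)) for v in q),(0,255,0),cv2.MARKER_CROSS,7,1)
a=cv2.resize(w[100:400,180:480],(400,400)); b=cv2.resize(s[130:230,360:460],(400,400),interpolation=cv2.INTER_CUBIC)
cv2.imwrite("pics/m4.png",np.hstack([a,b])[:,:,::-1])
E
```

```text
t 3.88 tcp [0.5112 0.2203 0.1026] F [0.  0.4 0. ] grip -0.001 q6 -1.58
tool axes x,y: [ 0.03   0.004 -1.   ] [-0.21   0.978 -0.003]
shift before twist mm [46.6 -0.1 -1.7] twist 0.3
shift after twist mm [46.6 -0.1 -1.7]
tcp proj scene [406.6 184.5] wrist [319.  228.8]
```

View pics/m4.png

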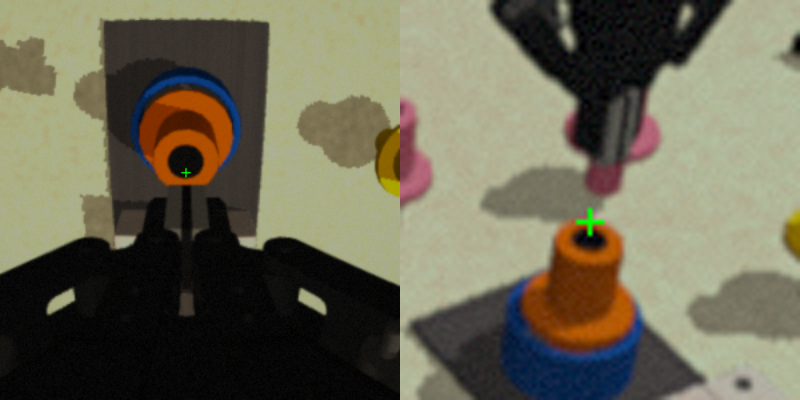

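The picture (8 viewed) shows the reported TCP, drawn as the green cross, well beyond the real fingertips. The tips are at scene px ≈(412,170) and wrist px ≈(319,248). I'll work out the offset along the tool axis.

```bash
python3 - <<'E'
from h import *
Is=eyes.camera_info("scene"); Iw=eyes.camera_info("wrist"); st=ctrl.get_state()
w,x,y,z=st["ee_rot"]; T=Ro.from_quat([x,y,z,w]).as_matrix()
K=np.array([[Is["fx"],0,Is["cx"]],[0,Is["fy"],Is["cy"]],[0,0,1]])
for b in range(0,50,6):
    o=[]
    for dz in(-.011,0,.011):
        p=st["tcp_pos"]+T@[-b/1000,0,dz]
        ps=cv2.projectPoints(p.reshape(1,3),np.array(Is["rvec"]),np.array(Is["tvec"]),K,None)[0].ravel()
        c=cv2.Rodrigues(np.array(Iw["rvec"]))[0]@p+np.array(Iw["tvec"]).ravel(); r=np.hypot(c[0],c[1]); pw=np.array([Iw["cx"],Iw["cy"]])+Iw["fx"]*np.arctan2(r,c[2])*c[:2]/r
        o+=[ps.round(1).tolist(),pw.round(1).tolist()]
    print(b,o)
E
```

```text
0 [[403.1, 181.5], [319.0, 211.8], [406.6, 184.5], [319.0, 228.8], [410.3, 187.7], [319.0, 245.1]]
6 [[403.4, 179.0], [319.0, 215.0], [407.0, 182.0], [319.0, 232.4], [410.7, 185.1], [319.0, 249.1]]
12 [[403.8, 176.5], [319.0, 218.3], [407.4, 179.5], [319.0, 236.3], [411.1, 182.6], [319.0, 253.4]]
18 [[404.1, 173.9], [319.0, 221.9], [407.8, 176.9], [319.0, 240.3], [411.5, 180.0], [319.0, 257.9]]
24 [[404.5, 171.3], [319.0, 225.7], [408.2, 174.3], [319.0, 244.7], [411.9, 177.4], [319.0, 262.6]]
30 [[404.9, 168.7], [319.0, 229.8], [408.6, 171.7], [319.0, 249.3], [412.3, 174.7], [319.0, 267.7]]
36 [[405.3, 166.0], [319.0, 234.2], [409.0, 169.0], [319.0, 254.2], [412.8, 172.0], [319.0, 273.1]]
42 [[405.6, 163.3], [319.0, 238.9], [409.4, 166.3], [319.0, 259.5], [413.2, 169.3], [319.0, 278.9]]
48 [[406.0, 160.6], [318.9, 244.0], [409.8, 163.6], [319.0, 265.2], [413.6, 166.6], [319.0, 285.0]]
```

The real tips sit about 35 mm behind the reported TCP. I'll carry that as an empirical offset: tip z ≈ reported z + 0.035. Opening and redoing the grasp.

Call:
carry_out(
  plan=[
    {"x": 0, "y": 0, "z": 0, "twist": 0},
    {"x": 0, "y": 0, "z": 0, "twist": 0},
    {"x": 0, "y": 0, "z": 0, "twist": 0},
    {"x": 0, "y": 0, "z": 0, "twist": 0},
    {"x": 0, "y": 0, "z": 0, "twist": 0},
    {"x": 0, "y": 0, "z": 0, "twist": 0},
  ],
  gripper=0,
)

```text
clock: 4.53
tcp_pos: [0.5078, 0.2195, 0.0951]
ee_rot: [0.71, -0.075, 0.697, 0.074]
ft_force: [0.8, -0.0, 0.6]
grip_width: 0.848
```

Call:
carry_out(
  plan=[
    {"x": 0.022, "y": 0, "z": 0, "twist": 0},
    {"x": 0.022, "y": 0, "z": 0, "twist": 0},
    {"x": 0.015, "y": 0, "z": 0, "twist": 0},
  ],
)

```text
clock: 4.78
tcp_pos: [0.5116, 0.2202, 0.0378]
ee_rot: [0.712, -0.075, 0.694, 0.075]
ft_force: [0.8, 0.1, -0.7]
grip_width: 1.0
```

```bash
python3 - <<'E'
from h import *
togo([.511,.220,.02],101.8)
E
```

```text
t 4.78 tcp [0.5116 0.2202 0.0378] F [ 0.8  0.1 -0.7] grip 1.0 q6 -1.58
tool axes x,y: [ 0.026  0.003 -1.   ] [-0.21   0.978 -0.003]
shift before twist mm [17.8 -0.  -1.1] twist 0.3
shift after twist mm [17.8 -0.  -1.1]
```

Call:
carry_out(
  plan=[
    {"x": 0.01, "y": 0, "z": 0, "twist": 0},
    {"x": 0.008, "y": 0, "z": 0, "twist": 0},
  ],
)

```text
clock: 4.95
tcp_pos: [0.5114, 0.2201, 0.0175]
ee_rot: [0.712, -0.075, 0.695, 0.075]
ft_force: [0.8, -0.0, -0.5]
grip_width: 1.003
```

Call:
carry_out(
  plan=[
    {"x": 0, "y": 0, "z": 0, "twist": 0},
    {"x": 0, "y": 0, "z": 0, "twist": 0},
    {"x": 0, "y": 0, "z": 0, "twist": 0},
    {"x": 0, "y": 0, "z": 0, "twist": 0},
    {"x": 0, "y": 0, "z": 0, "twist": 0},
    {"x": 0, "y": 0, "z": 0, "twist": 0},
  ],
  gripper=255,
  force=50,
)

```text
clock: 5.45
tcp_pos: [0.5122, 0.2203, 0.0187]
ee_rot: [0.712, -0.075, 0.694, 0.075]
ft_force: [-0.1, 0.3, -0.7]
grip_width: 0.388
```

```bash
python3 - <<'E'
from h import *
togo([.627,.245,.11],101.8)
E
```

```text
t 5.45 tcp [0.5122 0.2203 0.0187] F [-0.1  0.3 -0.7] grip 0.388 q6 -1.58
tool axes x,y: [ 0.026  0.003 -1.   ] [-0.21   0.978 -0.003]
shift before twist mm [-8.820e+01 -1.000e-01  1.197e+02] twist 0.3
shift after twist mm [-88.2   0.5 119.7]
```

Gripped: the opening is 33 mm, which matches the 34 mm knob. So plug centre ≈ reported z + 0.028. Now lift and carry it to over the slot.

Call:
carry_out(
  plan=[
    {"x": -0.025, "y": 0, "z": 0, "twist": 0},
    {"x": -0.025, "y": 0, "z": 0, "twist": 0},
    {"x": -0.025, "y": 0, "z": 0, "twist": 0},
    {"x": 0, "y": 0, "z": 0.02, "twist": 0},
    {"x": 0, "y": 0, "z": 0.02, "twist": 0},
    {"x": 0, "y": 0, "z": 0.02, "twist": 0},
    {"x": 0, "y": 0, "z": 0.02, "twist": 0},
    {"x": 0, "y": 0, "z": 0.02, "twist": 0},
    {"x": 0, "y": 0, "z": 0.015, "twist": 0},
    {"x": 0, "y": 0, "z": 0, "twist": 0},
  ],
)

```text
clock: 6.28
tcp_pos: [0.6266, 0.2453, 0.1038]
ee_rot: [0.713, -0.075, 0.693, 0.075]
ft_force: [-0.7, 0.7, -1.0]
grip_width: 0.382
```

```bash
python3 - <<'E'
from h import *
togo([.627,.245,.085],101.8)
w=snap("wrist","w5"); s=snap("scene","s5")
a=cv2.resize(w[100:400,180:480],(400,400)); b=cv2.resize(s[150:300,360:510],(400,400),interpolation=cv2.INTER_CUBIC)
cv2.imwrite("pics/m5.png",np.hstack([a,b])[:,:,::-1])
E
```

```text
t 6.28 tcp [0.6266 0.2453 0.1038] F [-0.7  0.7 -1. ] grip 0.382 q6 -1.58
tool axes x,y: [ 0.029  0.004 -1.   ] [-0.21   0.978 -0.003]
shift before twist mm [18.8 -0.4 -0.2] twist 0.3
shift after twist mm [18.8 -0.4 -0.2]
```

View pics/m5.png

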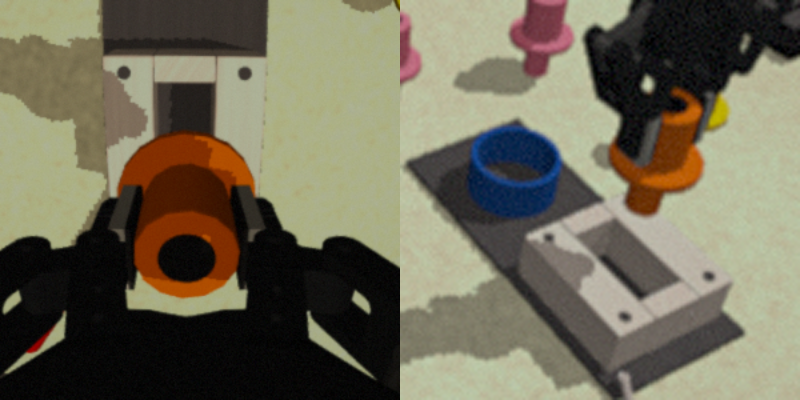

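The picture (9 viewed) shows the held plug with a slim shank: its foot is at about (451,229) in the full scene image and about 21 mm wide, judged against the collar. In the wrist view it is in line with the slot. A check of the foot's position before lowering:

```bash
python3 - <<'E'
from h import *
im=cv2.imread("pics/s5.png"); H,S,V=cv2.split(cv2.cvtColor(im,cv2.COLOR_BGR2HSV))
m=((H>3)&(H<20)&(S>140)&(V>60)); m[:, :420]=0; m[:150]=0; m[250:]=0
for v in range(214,234): 
    x=np.nonzero(m[v])[0]
    if len(x): print(v,x.min(),x.max(),end=' | ')
I=eyes.camera_info("scene")
print(); 
for z in(.088,.091,.094): print(z,onz("scene",(451,226.5),z,I).round(4))
E
```

```text
214 442 472 | 215 443 472 | 216 444 471 | 217 445 471 | 218 446 470 | 219 446 469 | 220 446 466 | 221 446 464 | 222 446 458 | 223 445 457 | 224 445 457 | 225 445 456 | 226 445 456 | 227 446 456 | 228 447 455 | 229 448 455 | 230 452 452 | 
0.088 [0.6232 0.2498 0.088 ]
0.091 [0.6257 0.2477 0.091 ]
0.094 [0.6281 0.2456 0.094 ]
```

Call:
carry_out(
  plan=[
    {"x": 0.02, "y": 0, "z": 0, "twist": 0},
    {"x": 0.012, "y": 0, "z": 0, "twist": 0},
    {"x": 0.008, "y": 0, "z": 0, "twist": 0},
    {"x": 0.006, "y": 0, "z": 0, "twist": 0},
    {"x": 0.006, "y": 0, "z": 0, "twist": 0},
  ],
)

```text
clock: 6.8
tcp_pos: [0.624, 0.2455, 0.0518]
ee_rot: [0.713, -0.075, 0.693, 0.075]
ft_force: [-1.2, -0.2, 0.0]
grip_width: 0.384
```

```bash
python3 - <<'E'
from h import *
togo([.627,.245,.022],101.8)
E
```

```text
t 6.8 tcp [0.624  0.2455 0.0518] F [-1.2 -0.2  0. ] grip 0.384 q6 -1.58
tool axes x,y: [ 0.029  0.004 -1.   ] [-0.211  0.977 -0.002]
shift before twist mm [29.9 -1.   1.9] twist 0.4
shift after twist mm [29.9 -1.   1.9]
```

The foot is at about 39 mm, below the gauge top, with no force, so it has entered the slot. Continuing gently.

Call:
carry_out(
  plan=[
    {"x": 0.007, "y": -0.0005, "z": 0.001, "twist": 0},
    {"x": 0.006, "y": 0, "z": 0, "twist": 0},
    {"x": 0.005, "y": 0, "z": 0, "twist": 0},
    {"x": 0.004, "y": 0, "z": 0, "twist": 0},
  ],
)

```text
clock: 7.13
tcp_pos: [0.6257, 0.2453, 0.0281]
ee_rot: [0.713, -0.075, 0.693, 0.075]
ft_force: [0.1, 0.7, -0.4]
grip_width: 0.386
```

Call:
carry_out(
  plan=[
    {"x": 0.003, "y": 0, "z": 0, "twist": 0},
    {"x": 0.002, "y": 0, "z": 0, "twist": 0},
  ],
)

```text
clock: 7.3
tcp_pos: [0.6258, 0.2453, 0.0221]
ee_rot: [0.713, -0.075, 0.693, 0.075]
ft_force: [-0.0, 0.2, -1.6]
grip_width: 0.389
```

Call:
carry_out(
  plan=[
    {"x": 0.001, "y": 0, "z": 0, "twist": 0},
  ],
)

```text
clock: 7.38
tcp_pos: [0.6258, 0.2453, 0.0209]
ee_rot: [0.713, -0.075, 0.693, 0.075]
ft_force: [-0.0, -1.1, 5.5]
grip_width: 0.384
```

Call:
carry_out(
  plan=[
    {"x": 0.001, "y": 0, "z": 0, "twist": 0},
  ],
)

```text
clock: 7.47
tcp_pos: [0.626, 0.2453, 0.0208]
ee_rot: [0.713, -0.075, 0.693, 0.075]
ft_force: [-6.3, -2.9, 12.9]
grip_width: 0.386
```

Call:
carry_out(
  plan=[
    {"x": 0, "y": 0, "z": 0, "twist": 0},
    {"x": 0, "y": 0, "z": 0, "twist": 0},
  ],
)

```text
clock: 7.63
tcp_pos: [0.6264, 0.2454, 0.0217]
ee_rot: [0.714, -0.075, 0.692, 0.075]
ft_force: [0.7, 0.6, -1.8]
grip_width: 0.389
```

It made contact at reported z 0.0208 with about 13 N, so the plug centre is ≈0.049–0.050 m and the collar is seated. That makes it a good plug for the green half. Lift and carry.

Call:
carry_out(
  plan=[
    {"x": -0.015, "y": 0, "z": 0, "twist": 0},
    {"x": -0.025, "y": 0, "z": 0, "twist": 0},
    {"x": -0.035, "y": 0, "z": 0, "twist": 0},
    {"x": -0.035, "y": 0, "z": 0, "twist": 0},
    {"x": -0.03, "y": 0, "z": 0, "twist": 0},
    {"x": 0, "y": -0.02, "z": -0.013, "twist": 0},
    {"x": 0, "y": -0.03, "z": -0.019, "twist": 0},
    {"x": 0, "y": -0.03, "z": -0.019, "twist": 0},
    {"x": 0, "y": -0.03, "z": -0.019, "twist": 0},
    {"x": 0, "y": -0.03, "z": -0.019, "twist": 0},
  ],
)

```text
clock: 8.47
tcp_pos: [0.5638, 0.0896, 0.1658]
ee_rot: [0.715, -0.078, 0.69, 0.079]
ft_force: [0.4, -0.6, -0.3]
grip_width: 0.382
```

```bash
python3 - <<'E'
from h import *
togo([.448,-.237,.163],98.2)
E
```

```text
t 8.47 tcp [0.5638 0.0896 0.1658] F [ 0.4 -0.6 -0.3] grip 0.382 q6 -1.85
tool axes x,y: [ 0.035  0.005 -0.999] [-0.22   0.975 -0.003]
shift before twist mm [  -2.9 -293.1 -184.9] twist 4.5
shift after twist mm [  -2.9 -306.7 -161.2]
```

Call:
carry_out(
  plan=[
    {"x": 0, "y": 0, "z": 0, "twist": 4.5},
    {"x": 0, "y": -0.02, "z": -0.011, "twist": 0},
    {"x": 0, "y": -0.03, "z": -0.016, "twist": 0},
    {"x": 0, "y": -0.03, "z": -0.016, "twist": 0},
    {"x": 0, "y": -0.03, "z": -0.016, "twist": 0},
    {"x": 0, "y": -0.03, "z": -0.016, "twist": 0},
    {"x": 0, "y": -0.03, "z": -0.016, "twist": 0},
    {"x": 0, "y": -0.03, "z": -0.016, "twist": 0},
    {"x": 0, "y": -0.03, "z": -0.016, "twist": 0},
    {"x": 0, "y": -0.03, "z": -0.016, "twist": 0},
    {"x": 0, "y": -0.02, "z": -0.01, "twist": 0},
    {"x": 0, "y": 0, "z": 0, "twist": 0},
  ],
)

```text
clock: 9.47
tcp_pos: [0.4468, -0.2275, 0.1633]
ee_rot: [0.72, -0.049, 0.69, 0.047]
ft_force: [0.3, 0.9, -0.6]
grip_width: 0.386
```

```bash
python3 - <<'E'
from h import *
togo([.448,-.237,.017],98.2)
E
```

```text
t 9.47 tcp [ 0.4468 -0.2275  0.1633] F [ 0.3  0.9 -0.6] grip 0.386 q6 -2.44
tool axes x,y: [ 0.043 -0.    -0.999] [-0.135  0.991 -0.006]
shift before twist mm [146.2  -8.7  -6.3] twist -0.4
shift after twist mm [146.2  -8.7  -6.4]
```

Call:
carry_out(
  plan=[
    {"x": 0.025, "y": -0.005, "z": -0.003, "twist": 0},
    {"x": 0.03, "y": -0.004, "z": -0.003, "twist": 0},
    {"x": 0.03, "y": 0, "z": 0, "twist": 0},
    {"x": 0.025, "y": 0, "z": 0, "twist": 0},
    {"x": 0.012, "y": 0, "z": 0, "twist": 0},
    {"x": 0.006, "y": 0, "z": 0, "twist": 0},
    {"x": 0, "y": 0, "z": 0, "twist": 0},
  ],
)

```text
clock: 10.05
tcp_pos: [0.4498, -0.2386, 0.0327]
ee_rot: [0.723, -0.05, 0.688, 0.044]
ft_force: [-0.2, 0.5, -1.4]
grip_width: 0.386
```

```bash
python3 - <<'E'
from h import *
togo([.448,-.237,.017],98.2)
E
```

```text
t 10.05 tcp [ 0.4498 -0.2386  0.0327] F [-0.2  0.5 -1.4] grip 0.386 q6 -2.46
tool axes x,y: [ 0.05  -0.006 -0.999] [-0.132  0.991 -0.012]
shift before twist mm [15.6  2.1 -2.3] twist -0.6
shift after twist mm [15.6  2.1 -2.3]
```

Call:
carry_out(
  plan=[
    {"x": 0.006, "y": 0, "z": 0, "twist": 0},
    {"x": 0.004, "y": 0, "z": 0, "twist": 0},
    {"x": 0.002, "y": 0, "z": 0, "twist": 0},
  ],
)

```text
clock: 10.3
tcp_pos: [0.452, -0.239, 0.0222]
ee_rot: [0.724, -0.051, 0.687, 0.043]
ft_force: [0.3, 0.2, -0.4]
grip_width: 0.387
```

Call:
carry_out(
  plan=[
    {"x": 0.0015, "y": 0, "z": 0, "twist": 0},
  ],
)

```text
clock: 10.38
tcp_pos: [0.4524, -0.2392, 0.0211]
ee_rot: [0.724, -0.052, 0.687, 0.043]
ft_force: [0.3, 0.3, -1.3]
grip_width: 0.382
```

Call:
carry_out(
  plan=[
    {"x": 0.001, "y": 0, "z": 0, "twist": 0},
  ],
)

```text
clock: 10.47
tcp_pos: [0.4527, -0.2394, 0.0203]
ee_rot: [0.724, -0.052, 0.686, 0.043]
ft_force: [-0.8, -1.0, -0.4]
grip_width: 0.385
```

Call:
carry_out(
  plan=[
    {"x": 0.0015, "y": 0, "z": 0, "twist": 0},
    {"x": 0.0015, "y": 0, "z": 0, "twist": 0},
  ],
)

```text
clock: 10.63
tcp_pos: [0.4533, -0.2397, 0.0178]
ee_rot: [0.725, -0.052, 0.686, 0.042]
ft_force: [-0.6, 0.1, -1.0]
grip_width: 0.385
```

Call:
carry_out(
  plan=[
    {"x": 0.001, "y": 0, "z": 0, "twist": 0},
  ],
)

```text
clock: 10.72
tcp_pos: [0.4534, -0.2398, 0.0169]
ee_rot: [0.725, -0.052, 0.686, 0.042]
ft_force: [-0.2, 0.5, -1.2]
grip_width: 0.388
```

Call:
carry_out(
  plan=[
    {"x": 0.001, "y": 0, "z": 0, "twist": 0},
  ],
)

```text
clock: 10.8
tcp_pos: [0.4536, -0.2399, 0.0159]
ee_rot: [0.725, -0.052, 0.686, 0.042]
ft_force: [0.7, 0.9, 9.8]
grip_width: 0.382
```

Floor contact (about 10 N). Release, then rise.

Call:
carry_out(
  plan=[
    {"x": 0, "y": 0, "z": 0, "twist": 0},
    {"x": 0, "y": 0, "z": 0, "twist": 0},
    {"x": 0, "y": 0, "z": 0, "twist": 0},
    {"x": 0, "y": 0, "z": 0, "twist": 0},
    {"x": 0, "y": 0, "z": 0, "twist": 0},
    {"x": 0, "y": 0, "z": 0, "twist": 0},
    {"x": 0, "y": 0, "z": 0, "twist": 0},
    {"x": -0.015, "y": 0, "z": 0, "twist": 0},
    {"x": -0.025, "y": 0, "z": 0, "twist": 0},
    {"x": -0.03, "y": 0, "z": 0, "twist": 0},
    {"x": -0.03, "y": 0, "z": 0, "twist": 0},
    {"x": -0.03, "y": 0, "z": 0, "twist": 0},
    {"x": 0, "y": 0, "z": 0, "twist": 0},
    {"x": 0, "y": 0, "z": 0, "twist": 0},
  ],
  gripper=0,
)

```text
clock: 11.97
tcp_pos: [0.4452, -0.2379, 0.1509]
ee_rot: [0.724, -0.052, 0.686, 0.043]
ft_force: [0.8, -0.1, -0.3]
grip_width: 1.002
```

```bash
python3 - <<'E'
from h import *
togo([.45,-.237,.15],98.2)
s=snap("scene","s6"); cv2.imwrite("pics/s6v.png",s[:,:,::-1])
E
```

```text
t 11.97 tcp [ 0.4452 -0.2379  0.1509] F [ 0.8 -0.1 -0.3] grip 1.002 q6 -2.46
tool axes x,y: [ 0.054 -0.009 -0.999] [-0.133  0.991 -0.016]
shift before twist mm [1.1 0.3 4.9] twist -0.5
shift after twist mm [1.1 0.2 4.9]
```

View pics/s6v.png

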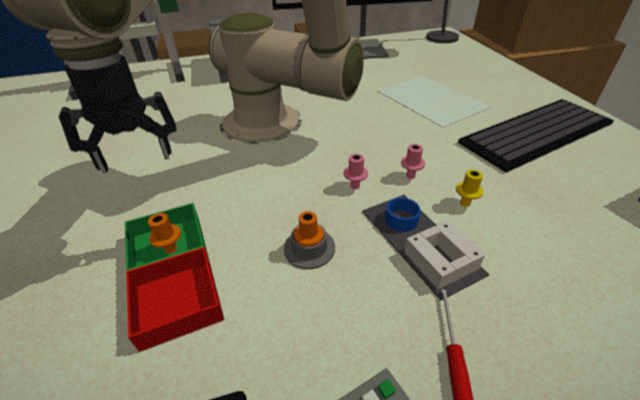

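The picture (10 viewed) shows the plug standing in the green half at about (163,235). The grey-cup plug is undisturbed at (308,228), the blue cup is empty, and the gripper is clear.

```bash
python3 -c "
from workcell import ctrl; print(ctrl.finish_job())"
```

```text
the job is handed in; nothing more can be done
None
```

The plug from the blue cup is good, and it now stands released in the green half of the tray. I handed the job in at about 12 s.

- **Gauge trial:** lowered upright, the plug went down freely until its collar met the gauge at about 13 N. Its centre was then at about 49–50 mm, which matches the 50 mm given for seated.
- **Last check:** the final scene picture shows the plug upright in the green half. The grey-cup plug looks untouched, the blue cup is empty, and the open gripper is clear of everything with no force on it. I judged the grey-cup plug by eye and did not measure its position again.

**What failed or disagreed:**
- **Refused call:** my first move call was rejected because its rows left out some keys.
- **Missed first grasp:** the gripper shut above the knob without touching it. The pictures put the real fingertips about 35 mm behind the reported TCP. I used that offset for the second grasp, which held, and afterwards took heights from the plug's known height in the cup.
- **Tool tilt:** the tool's reported lean crept up to about 0.05 rad over the moves, within the 0.2 rad limit for the plug.

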